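# Catch the falling lid of the microphone case

## Task

Close the blue microphone case gently, without gripping anything: push the standing lid from behind with a fingertip until it tips over and falls freely, catch it from below on the back of a finger well before it is shut, and stop it there for a moment. Then lower it on the finger until it is fully shut, without letting it drop or bang, and take the hand away; leave the weight, the meter and the beaker where they stand.

Things in the scene. Friction and masses are not known exactly. Their poses are not given: they have to be found in the camera images.
- case: The fixed blue case: 125 mm deep (its x), 240 mm wide (its y), 75 mm high, open on top, black foam insert with instruments inside. Origin: centre of the underside, on the bench. Its +x points from the front to the hinge side (roughly along world +y: the front with the tab faces the robot's right, the hinge its left). Bolted to the bench.
- lid (a joint): Lid angle, rad: 0 shut, 1.57 upright, stop at 1.9 (leaning back, away from the opening). Hinge friction (0.06 N m) holds it standing within about 0.25 rad of upright; tipped forward beyond about 1.25 it falls by itself, slowly at first, damped (0.42 N m s/rad): from 1.2 to shut in about 4 to 6 s, and it bangs shut at 0.35 to 0.45 rad/s if not caught.
- tab_edge (a point): Middle of the tab's free edge on the lid's underside (facing into the case), 155 mm from the hinge line. Lid shut: 75 mm above the bench and 30 mm in front of the case's front wall, with open space under the tab for a finger. Axes are the lid's: x from the edge towards the hinge, y along the hinge, z out of the lid's top (up when shut).
- lid_hinge (a point): Middle of the hinge line, 75 mm above the bench on the far (+x) top edge of the case, on the lid's underside; axes as for tab_edge. The lid is a blue plate 125 x 240 mm, 6 mm thick, about 0.32 kg (5 % less to 12 % more), with a yellow tab 120 mm wide and 30 mm long in the middle of its free edge.
- weight_mid (a point): Centre (30 mm up) of a loose brass lab weight, 48 mm across, 60 mm high, standing behind the case. Bystander.
- meter_mid (a point): Centre (15 mm up) of a loose yellow hand meter lying flat, 75 x 50 x 30 mm, behind the case. Bystander.
- beaker_mid (a point): Centre (32 mm up) of a loose white cup, 54 mm across, 65 mm high, behind the case. Bystander.

How it is judged:
On the way, in this order (a step that is already met when the one before it is completed fails the run):
1. the lid, tipped past its balance, falls freely, touched by nothing (value of joint lid between 0.2 and 1.3 rad and velocity of joint lid below -0.02 rad/s and contact force between anything else and lid below 0.02 N), for 0.2 s.
2. the lid is caught: it rests on the fingers, stopped, clearly open (value of joint lid between 0.15 and 1.1 rad and velocity of joint lid between -0.06 and 0.06 rad/s and contact force between the fingers and lid above 0.1 N), for 0.3 s.
3. the lid comes down to the last few millimetres still resting on the fingers (value of joint lid between 0.015 and 0.1 rad and contact force between the fingers and lid above 0.1 N), for 0.05 s.
At the end, for the whole second after the job is handed in: the lid is fully shut (within 0.02 rad) and at rest, and the weight, meter and beaker stand within 15 mm of where they were (value of joint lid below 0.02 rad and velocity of joint lid between -0.02 and 0.02 rad/s and distance of each of weight_mid, meter_mid, beaker_mid from where it was at the start of the episode below 0.015 m); the robot touches nothing.
It fails at once if the lid bangs: it moves faster than 0.29 rad/s towards shut within the last 0.1 rad (value of joint lid below 0.1 rad and velocity of joint lid below -0.29 rad/s).
It fails at once if the lid is gripped or forced (more than 15 N between the fingers and the lid) (contact force between the fingers and lid above 15 N).
It fails at once if a bystander is lifted or pushed away (more than 15 mm) (distance of any of weight_mid, meter_mid, beaker_mid from where it was at the start of the episode above 0.015 m).
It also fails if it takes over 67 s, if anything falls off the work surface, if the arm or the gripper's body presses on something with over 40 N, if the wrist force passes 120 N, or if a joint passes its speed limit or range.

## Robot

A 6-joint arm with a two-finger parallel gripper is mounted at the origin on the work surface. World frame = base frame: x ahead of the robot, y to its left, z up, the work surface at z = 0. Lengths are in m, angles in rad, forces in N, time in s.
With the tool pointing down it reaches from about 0.3 to 0.85 m from the base axis. Payload 5.4 kg.
Tool frame: the origin (TCP) lies between the finger pads; the fingertips stand 14 mm ahead of it and the grasp point (between the pads) lies 5 mm behind it; z points along the fingers, y is the direction in which the jaws open and shut (so a half turn about z gives the same grasp; the last joint's range is limited). The gripper opens to 85 mm and grips with 20 to 120 N. Pads are 22 mm wide; open, the fingers measure 114 mm over their backs; the gripper's body (76 mm by 85 mm) begins 54 mm behind the grasp point. The pads swing forward as they close: fully open they stand 13 mm farther back than shut.
Start: joints at [-1.314, 0.158, 1.597, -0, 1.386, -0.21], TCP at [0.259, -0.513, 0.245] pointing down, gripper open.
Joint ranges: [-2.91, 2.91], [-0.94, 2.29], [0.18, 2.7], [-1.29, 4.43], [0.17, 2.64], [-3, 3]. Speed limits (rad/s): [2.57, 2.57, 3.14, 3.14, 3.14, 3.14].

## Interface

Orientations are given as [roll, pitch, yaw] about the fixed x, y, z axes, in that order (R = Rz(yaw) Ry(pitch) Rx(roll)).
In Python, from cell import * gives the robot as it stands. The module is installed in compiled form; this text tells all that it offers.
- The arm moves only by the tool carry_out, never from a script. Its argument "plan" is a list of rows, each a list of 7 numbers: the shift along the tool's x, y, z in cm, then the turn, a rotation vector about the tool's x, y, z in degrees, then the gripper command: -1 is shut, 1 is fully open, values between are in proportion. In form: [[tx, ty, tz, rx, ry, rz, gripper], ...]. A call has 1 to 20 rows; each row is the pose to reach, as a shift and turn from the pose commanded when the call began, along the tool's axes at that moment; what a row does not reach only later rows make up. A row lasts 1/12 s, in which the tool goes at most 41.7 mm and 7.16 degrees, less where a joint would pass 70% of its speed; a pose out of reach is approached as far as the arm can. A call with a gripper value outside its range is refused whole. The fingers move at their own pace and stop on an object; the grip force is fixed at half the most. Time passes only in rows, so rows that repeat a pose let the fingers close. It gives the time, the measured TCP pose, the force and the opening at its end, in the units of the state.
- sense(): the state, without advancing time (a new reading comes with each control period).
- capture(name): name is "side" or "top" or "wrist"; returns a dict with "img" (400x640x3 uint8, red, green, blue), "fx", "fy", "cx", "cy" (pixels), "D" ([k1, k2, p1, p2, k3] as OpenCV has them; the pictures are not rectified), "world_from_camera" (4x4, takes a point from camera to world coordinates). Camera axes: x right, y up, looking along -z (the intrinsics and any distortion apply to the point x, -y, -z); pixel columns grow to the right and rows downward; lengths in m; the calibration is good to about 2 mm. A picture is of the moment at which its call begins. There is no depth.
- close_job(): hands the job in, once; it reports no verdict.
The state is a dict: "time": time; "q": joint angles; "qvel": joint speeds; "joint_efforts": joint torques, N m; "tool_pos": TCP position; "eef_rot": TCP orientation; "contact_force": force on the tool from outside, world axes, zero at the start; "torque": the same for the moment, N m; "width": opening from 0.0 (shut) to 1.0 (fully open).
Only numpy, scipy, OpenCV 4.12 (cv2) and the standard library are available. Lean on these libraries where they do the work, as an engineer would, in place of code of your own. Each camera call takes 0.05 s, during which the arm holds its last target.

## Working session

There is one attempt and no reset: what is moved stays moved. The work goes in short steps, Python scripts to look and compute and a tool call to move; the robot and the scene stay as the last step left them, time stands still between calls to the robot, and variables do not carry over. Pictures are saved under pics/ and viewed, and the job is handed in when it is done.

Besides the shell and the picture viewer there is one more tool, called as name([rows], argument=value, ...), one row to a line, values as JSON. carry_out: Moves the arm, as the interface text tells. Its arguments: {"type":"object","properties":{"plan":{"type":"array"}},"required":["plan"]}

```bash
mkdir -p pics; python3 - <<'E'
from cell import *
import cv2
print(sense())
for n in ["side","top","wrist"]:
    c=capture(n); cv2.imwrite(f"pics/a_{n}.png",c["img"][:,:,::-1])
    print(n,c["fx"],c["fy"],c["cx"],c["cy"],c["D"],c["world_from_camera"])
E
```

```text
{'time': 0.0, 'q': array([-1.31408701e+00,  1.59066002e-01,  1.59826188e+00, -2.22486859e-05,
        1.38618713e+00, -2.10092922e-01]), 'qvel': array([-0.00053533, -0.00062691,  0.00137337, -0.00048283,  0.00130011,
       -0.00061037]), 'joint_efforts': array([-9.91717889e-05, -3.96002018e+01, -3.31431270e+01, -2.23971138e-04,
        8.43747956e-03,  1.91534434e-05]), 'tool_pos': array([ 0.25859615, -0.51291448,  0.2442925 ]), 'eef_rot': array([-3.13970800e+00, -3.79527186e-04,  4.66805983e-01]), 'contact_force': array([ 0.16403032, -0.95871522,  0.19373216]), 'torque': array([0.01700948, 0.02882722, 0.00896188]), 'width': 1.0043393276958263}
side 373.9899508896873 373.9899508896873 325.1684681498631 198.1492706068386 [-0.08729541  0.          0.          0.          0.        ] [[ 9.75751047e-01  1.36162560e-01 -1.71375760e-01  4.14970526e-01]
 [-2.18883106e-01  6.08005735e-01 -7.63163949e-01 -4.52256516e-01]
 [ 2.83087684e-04  7.82169281e-01  6.23065916e-01  4.59793944e-01]
 [ 0.00000000e+00  0.00000000e+00  0.00000000e+00  1.00000000e+00]]
top 375.3563676713675 375.3563676713675 320.8423171783632 196.8480772241976 [-0.08173214  0.          0.          0.          0.        ] [[-0.02734821  0.99687931 -0.07405214  0.49307701]
 [-0.99925148 -0.02929041 -0.02526965  0.01902286]
 [-0.02735981  0.07330563  0.99693416  0.7917936 ]
 [ 0.          0.          0.          1.        ]]
wrist 354.1109369891334 354.1109369891334 315.14889021953684 190.30413705332032 [-0.04189055  0.          0.          0.          0.        ] [[ 0.4502347   0.85890565  0.24406925  0.32066758]
 [-0.89290829  0.4336601   0.1210525  -0.48254176]
 [-0.00187042 -0.27243349  0.9621728   0.3735807 ]
 [ 0.          0.          0.          1.        ]]
```

View pics/a_side.png

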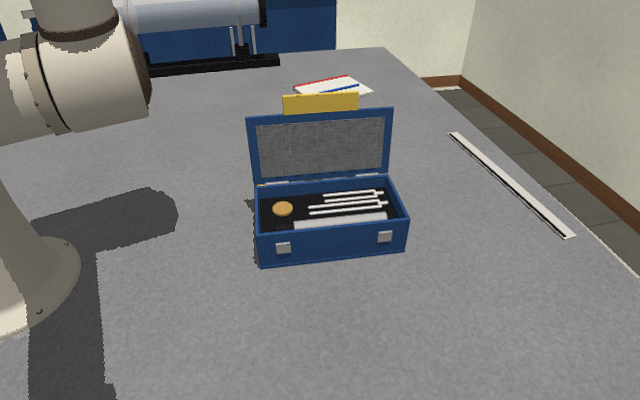

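View pics/a_top.png

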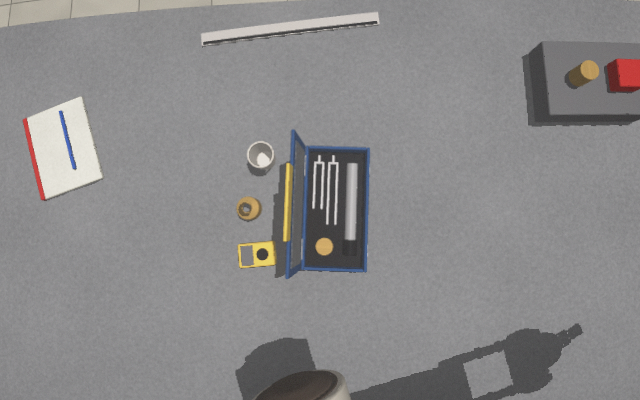

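View pics/a_wrist.png

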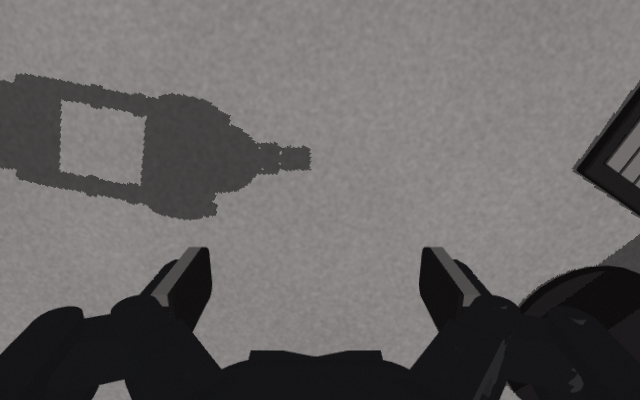

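The top view shows the case with its rim corners at about (303,147), (369,149), (366,271) and (302,270). The lid is standing at columns 288–300, the tab is at (288,163–240), and the beaker, weight and meter are to its left. Next I'll measure them.

```bash
cat > h.py <<'E'
import numpy as np, cv2
from cell import *
def ray(c,px):
    K=np.array([[c["fx"],0,c["cx"]],[0,c["fy"],c["cy"]],[0,0,1]])
    u=cv2.undistortPoints(np.array([[px]],float),K,np.array(c["D"],float))[0,0]
    T=np.array(c["world_from_camera"]); d=T[:3,:3]@np.array([u[0],-u[1],-1.]); return T[:3,3],d/np.linalg.norm(d)
def onz(c,px,z):
    o,d=ray(c,px); return o+d*(z-o[2])/d[2]
def tri(c1,p1,c2,p2):
    o1,d1=ray(c1,p1);o2,d2=ray(c2,p2)
    s=np.linalg.lstsq(np.stack([d1,-d2],1),o2-o1,rcond=None)[0]
    a=o1+s[0]*d1;b=o2+s[1]*d2; return (a+b)/2,np.linalg.norm(a-b)
E
python3 - <<'E'
from h import *
np.set_printoptions(precision=4,suppress=True)
t=capture("top");s=capture("side")
for n,c,(x0,y0,x1,y1) in [("top",t,(230,120,380,290)),("side",s,(235,80,420,275))]:
    im=c["img"]; hsv=cv2.cvtColor(im,cv2.COLOR_RGB2HSV)
    yel=cv2.inRange(hsv,(18,120,90),(35,255,255)); blu=cv2.inRange(hsv,(100,110,40),(125,255,255))
    for nm,m in [("yel",yel),("blu",blu)]:
        mm=np.zeros_like(m);mm[y0:y1,x0:x1]=m[y0:y1,x0:x1]
        for k in cv2.findContours(mm,cv2.RETR_EXTERNAL,cv2.CHAIN_APPROX_NONE)[0]:
            if cv2.contourArea(k)>60: print(n,nm,cv2.contourArea(k),cv2.approxPolyDP(k,2.5,True)[:,0].tolist())
    cv2.imwrite(f"pics/b_{n}.png",cv2.resize(im[y0:y1,x0:x1],None,fx=3.2,fy=3.2,interpolation=cv2.INTER_CUBIC)[:,:,::-1])
E
```

```text
top yel 828.5 [[273, 242], [239, 244], [239, 266], [274, 264]]
top yel 181.5 [[325, 238], [316, 244], [322, 254], [331, 249], [330, 241]]
top yel 67.0 [[249, 198], [253, 216], [257, 203]]
top yel 418.5 [[289, 163], [286, 164], [284, 241], [289, 238]]
top blu 176.0 [[306, 170], [302, 269], [362, 271], [303, 266]]
top blu 141.0 [[368, 148], [364, 271]]
side yel 220.0 [[272, 207], [274, 213], [286, 215], [292, 209], [286, 201], [277, 202]]
side yel 1362.0 [[358, 92], [283, 95], [283, 112], [357, 109]]
side blu 11672.5 [[388, 175], [255, 186], [255, 236], [260, 268], [404, 251], [409, 217]]
side blu 9045.0 [[393, 107], [246, 117], [254, 184], [386, 172]]
```

View pics/b_top.png

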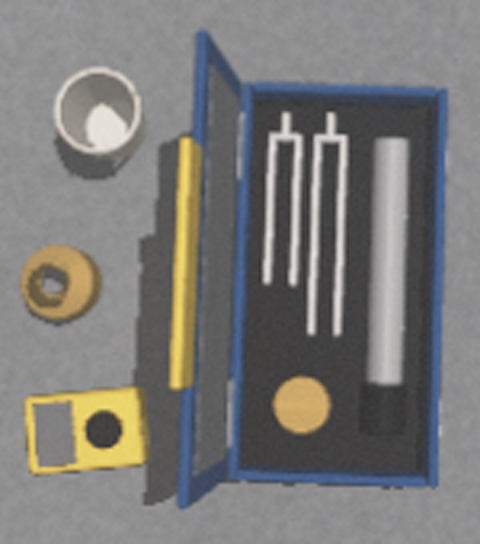

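```bash
python3 - <<'E'
from h import *
np.set_printoptions(precision=4,suppress=True)
t=capture("top");s=capture("side")
for p in [(369,148.5),(366,271.5),(303,147),(302,270)]: print("rim",onz(t,p,.075))
for p in [(260,236),(255,186),(409,217),(388,175)]: print("rim side",onz(s,p,.075))
for a,b in [((289,163),(358,92.5)),((284.5,241),(283,95)),((286,163),(358,92.5))]: print("tabtri",tri(t,a,s,b))
for a,b in [((293,130),(393.5,107)),((288,277),(246.5,117))]: print("lidtri",tri(t,a,s,b))
print("beaker",onz(t,(261,154),.065),"weight",onz(t,(248,209),.06))
for p in [(273,242),(239,244),(239,266),(274,264)]: print("meter",onz(t,p,.03))
E
```

```text
rim [ 0.6372 -0.0584  0.075 ]
rim [ 0.4024 -0.0443  0.075 ]
rim [0.6443 0.0692 0.075 ]
rim [0.4083 0.0767 0.075 ]
rim side [ 0.4078 -0.0471  0.075 ]
rim side [0.4099 0.0784 0.075 ]
rim side [ 0.6381 -0.0556  0.075 ]
rim side [0.6455 0.0595 0.075 ]
tabtri (array([0.5877, 0.0806, 0.2272]), np.float64(0.0009025089216052458))
tabtri (array([0.4704, 0.0894, 0.2302]), np.float64(0.00037579843931055516))
tabtri (array([0.5887, 0.0853, 0.2251]), np.float64(0.00010915505618571389))
lidtri (array([0.6472, 0.0758, 0.1989]), np.float64(0.0012355660246433935))
lidtri (array([0.4121, 0.089 , 0.2002]), np.float64(0.0009809770725859794))
beaker [0.6353 0.1532 0.065 ] weight [0.5277 0.1815 0.06  ]
meter [0.4606 0.138  0.03  ]
meter [0.4582 0.2079 0.03  ]
meter [0.4136 0.2087 0.03  ]
meter [0.4162 0.1369 0.03  ]
```

```bash
cat >> h.py <<'E'
from scipy.spatial.transform import Rotation as Ro
def cur():
    s=sense(); return np.array(s["tool_pos"]),Ro.from_euler("xyz",s["eef_rot"])
def tgtR(theta,yaw=-2.6):  # tool x along world x, tilted towards +y by theta from down
    return Ro.from_euler("z",yaw,degrees=True)*Ro.from_euler("x",180,degrees=True)*Ro.from_euler("x",theta,degrees=True)
def delta(p,R,p0=None,R0=None):
    if p0 is None: p0,R0=cur()
    return np.round(np.r_[R0.inv().apply(np.array(p)-p0)*100,(R0.inv()*R).as_rotvec(degrees=True)],2)
E
python3 - <<'E'
from h import *
np.set_printoptions(precision=3,suppress=True)
R=tgtR(50); print(R.as_matrix()); print(delta([.52,-.2,.25],R)); print(sense()["time"])
E
```

```text
[[ 0.999 -0.029  0.035]
 [-0.045 -0.642  0.765]
 [-0.    -0.766 -0.643]]
[ 37.44 -16.22  -0.48  48.85  12.8   27.44]
0.35
```

carry_out([
  [37.4,-16.2,-0.5,48.9,12.8,27.4,-1],
  [37.4,-16.2,-0.5,48.9,12.8,27.4,-1],
  [37.4,-16.2,-0.5,48.9,12.8,27.4,-1],
  [37.4,-16.2,-0.5,48.9,12.8,27.4,-1],
  [37.4,-16.2,-0.5,48.9,12.8,27.4,-1],
  [37.4,-16.2,-0.5,48.9,12.8,27.4,-1],
  [37.4,-16.2,-0.5,48.9,12.8,27.4,-1],
  [37.4,-16.2,-0.5,48.9,12.8,27.4,-1],
  [37.4,-16.2,-0.5,48.9,12.8,27.4,-1],
  [37.4,-16.2,-0.5,48.9,12.8,27.4,-1],
  [37.4,-16.2,-0.5,48.9,12.8,27.4,-1],
  [37.4,-16.2,-0.5,48.9,12.8,27.4,-1],
  [37.4,-16.2,-0.5,48.9,12.8,27.4,-1],
  [37.4,-16.2,-0.5,48.9,12.8,27.4,-1],
])

```text
time: 1.52
tool_pos: [0.5194, -0.2015, 0.2504]
eef_rot: [-2.269, -0.0, -0.046]
contact_force: [0.4, 0.6, -0.1]
width: 0.0
```

```bash
python3 - <<'E'
from h import *
np.set_printoptions(precision=3,suppress=True)
s=sense(); print(s["q"],s["time"],s["contact_force"],s["width"]);p,R=cur();print(p,R.as_matrix())
cv2.imwrite("pics/c_side.png",capture("side")["img"][:,:,::-1])
E
```

```text
[-0.877  0.464  1.419  0.582  1.918  0.751] 1.5167 [ 0.363  0.609 -0.06 ] 0.0004114831004717303
[ 0.519 -0.202  0.25 ] [[ 0.999 -0.029  0.035]
 [-0.046 -0.642  0.765]
 [ 0.    -0.766 -0.643]]
```

View pics/c_side.png

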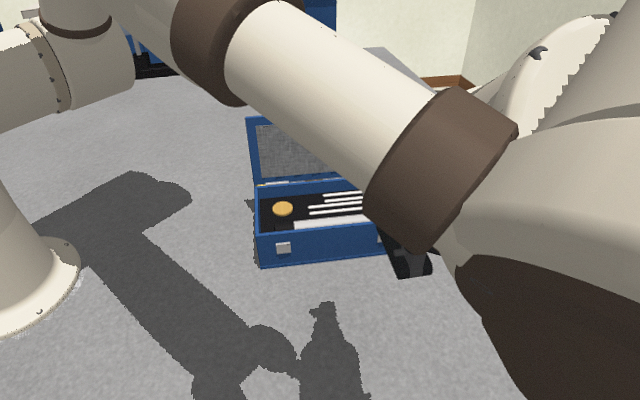

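```bash
python3 - <<'E'
from h import *
print(delta([.519,-.125,.045],tgtR(50)).tolist())
E
```

```text
[-0.4, 10.81, 19.07, 0.0, -0.05, -0.02]
```

carry_out([
  [-0.3,10.8,19.1,0,0,0,-1],
  [-0.3,10.8,19.1,0,0,0,-1],
  [-0.3,10.8,19.1,0,0,0,-1],
  [-0.3,10.8,19.1,0,0,0,-1],
  [-0.3,10.8,19.1,0,0,0,-1],
  [-0.3,10.8,19.1,0,0,0,-1],
  [-0.3,10.8,19.1,0,0,0,-1],
  [-0.3,10.8,19.1,0,0,0,-1],
])

```text
time: 2.23
tool_pos: [0.5208, -0.1248, 0.046]
eef_rot: [-2.269, -0.001, -0.046]
contact_force: [0.3, -0.2, 0.2]
width: -0.001
```

```bash
python3 - <<'E'
from h import *
np.set_printoptions(precision=3,suppress=True)
s=sense(); print(s["q"],s["time"],s["contact_force"],s["width"]);p,R=cur();print(p)
for n in ["top","wrist","side"]: cv2.imwrite(f"pics/d_{n}.png",capture(n)["img"][:,:,::-1])
# next: behind lid high, vertical-ish
E
```

```text
[-0.794  0.663  1.602  0.597  1.56   0.598] 2.2333 [ 0.264 -0.187  0.231] -0.0008984044171477775
[ 0.521 -0.125  0.046]
```

View pics/d_top.png

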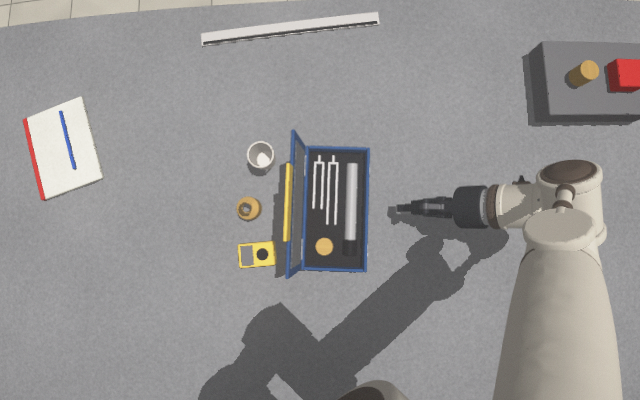

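View pics/d_wrist.png

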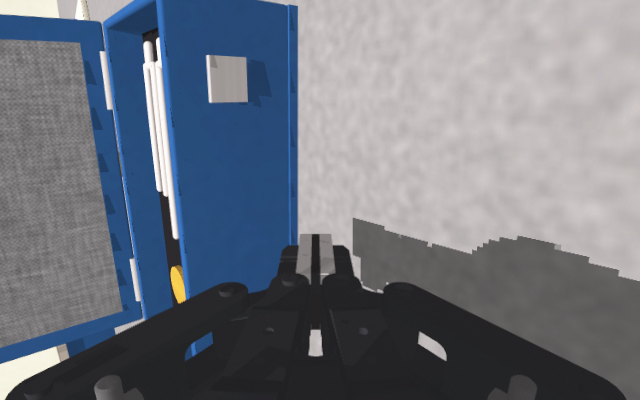

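View pics/d_side.png

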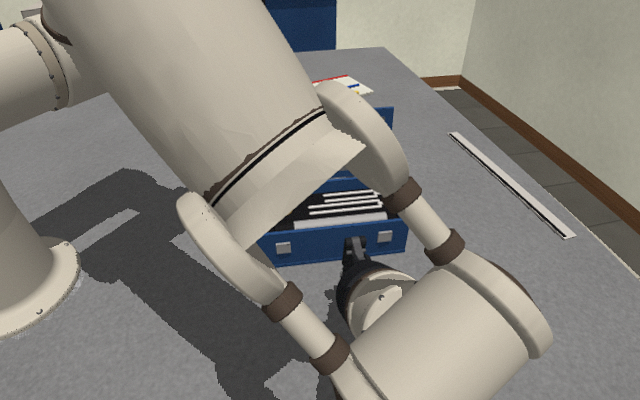

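```bash
python3 - <<'E'
from h import *
for p,th in [([.522,-.12,.315],20),([.528,.14,.315],0),([.528,.13,.222],0)]: print(delta(p,tgtR(th)).tolist())
E
```

```text
[0.1, -20.83, -16.82, -29.82, -0.24, 0.13]
[-0.49, -37.61, 3.05, -49.82, -0.26, 0.09]
[-0.49, -29.86, 8.28, -49.82, -0.26, 0.09]
```

carry_out([
  [0.1,-20.8,-16.8,-30,0,0,-1],
  [0.1,-20.8,-16.8,-30,0,0,-1],
  [0.1,-20.8,-16.8,-30,0,0,-1],
  [0.1,-20.8,-16.8,-30,0,0,-1],
  [0.1,-20.8,-16.8,-30,0,0,-1],
  [0.1,-20.8,-16.8,-30,0,0,-1],
  [0.1,-20.8,-16.8,-30,0,0,-1],
  [0.1,-20.8,-16.8,-30,0,0,-1],
  [-0.5,-37.6,3.0,-50,0,0,-1],
  [-0.5,-37.6,3.0,-50,0,0,-1],
  [-0.5,-37.6,3.0,-50,0,0,-1],
  [-0.5,-37.6,3.0,-50,0,0,-1],
  [-0.5,-37.6,3.0,-50,0,0,-1],
  [-0.5,-37.6,3.0,-50,0,0,-1],
  [-0.5,-37.6,3.0,-50,0,0,-1],
  [-0.5,-37.6,3.0,-50,0,0,-1],
  [-0.5,-37.6,3.0,-50,0,0,-1],
  [-0.5,-37.6,3.0,-50,0,0,-1],
])

```text
time: 3.88
tool_pos: [0.5272, 0.1395, 0.3138]
eef_rot: [3.141, -0.0, -0.046]
contact_force: [0.9, -0.0, -0.2]
width: -0.001
```

```bash
python3 - <<'E'
from h import *
np.set_printoptions(precision=3,suppress=True)
s=sense(); print(s["q"],s["time"],s["contact_force"],s["width"]);p,R=cur();print(p,s["eef_rot"])
print(delta([.529,.13,.222],tgtR(0)).tolist())
for n in ["top","wrist"]: cv2.imwrite(f"pics/e_{n}.png",capture(n)["img"][:,:,::-1])
E
```

```text
[ 0.037  0.043  1.587 -0.     1.512  1.654] 3.8833 [ 0.873 -0.002 -0.17 ] -0.0009073505365538962
[0.527 0.139 0.314] [ 3.141 -0.    -0.046]
[0.22, 0.94, 9.18, 0.01, -0.02, -0.06]
```

View pics/e_top.png

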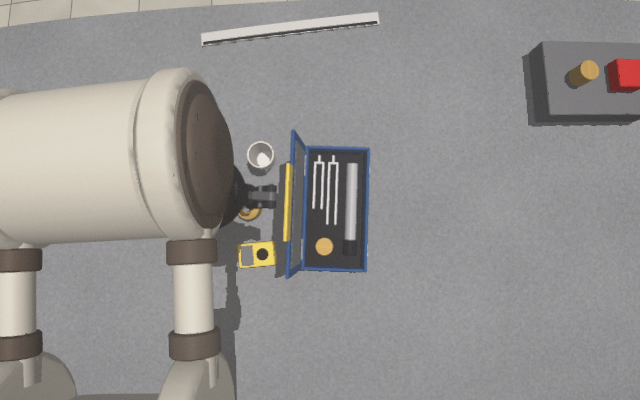

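View pics/e_wrist.png

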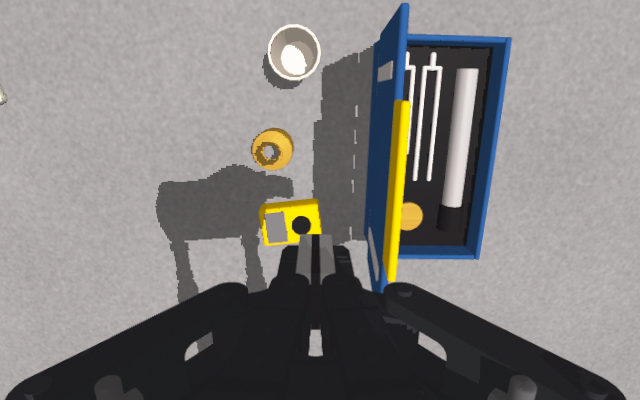

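carry_out([
  [0.1,0.9,9.2,0,0,0,-1],
  [0.1,0.9,9.2,0,0,0,-1],
  [0.1,0.9,9.2,0,0,0,-1],
  [0.1,0.9,9.2,0,0,0,-1],
  [0.1,0.9,9.2,0,0,0,-1],
  [0.1,1.7,9.2,0,0,0,-1],
  [0.1,2.1,9.2,0,0,0,-1],
  [0.1,2.5,9.2,0,0,0,-1],
  [0.1,2.9,9.2,0,0,0,-1],
  [0.1,3.3,9.2,0,0,0,-1],
  [0.1,3.7,9.2,0,0,0,-1],
  [0.1,3.7,9.2,0,0,0,-1],
])

```text
time: 4.98
tool_pos: [0.5265, 0.1034, 0.2219]
eef_rot: [-3.141, -0.001, -0.045]
contact_force: [1.0, 0.2, 0.1]
width: 0.0
```

```bash
python3 - <<'E'
from h import *
np.set_printoptions(precision=3,suppress=True)
s=sense(); print(s["time"],s["contact_force"]);p,R=cur();print(p,s["eef_rot"])
a=capture("top")["img"][100:300,200:400];b=capture("wrist")["img"][100:300,220:420]
cv2.imwrite("pics/f.png",cv2.resize(np.hstack([a,b]),None,fx=2,fy=2)[:,:,::-1])
E
```

```text
4.9833 [0.983 0.231 0.111]
[0.527 0.103 0.222] [-3.141 -0.001 -0.045]
```

View pics/f.png

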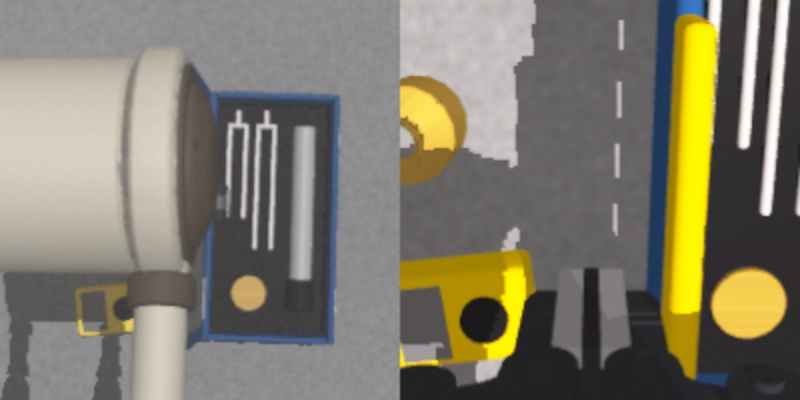

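carry_out([
  [0,0.4,0,0,0,0,-1],
  [0,0.8,0,0,0,0,-1],
  [0,1.2,0,0,0,0,-1],
  [0,1.6,0,0,0,0,-1],
  [0,2.0,0,0,0,0,-1],
  [0,2.4,0,0,0,0,-1],
  [0,2.8,0,0,0,0,-1],
  [0,3.2,0,0,0,0,-1],
  [0,3.6,0,0,0,0,-1],
  [0,4.0,0,0,0,0,-1],
])

```text
time: 5.92
tool_pos: [0.5246, 0.0637, 0.2215]
eef_rot: [-3.141, -0.0, -0.045]
contact_force: [0.5, 1.6, -0.4]
width: -0.003
```

```bash
python3 - <<'E'
from h import *
np.set_printoptions(precision=3,suppress=True)
s=sense(); print(s["time"],s["contact_force"]);p,R=cur();print(p,s["eef_rot"])
for th,p2 in [(0,[.527,.04,.31]),(25,[.523,-.05,.32]),(50,[.521,-.15,.25]),(50,[.521,-.145,.115])]:
  print(delta([p2[0],p2[1],p2[2]],tgtR(th)).tolist())
a=capture("top")["img"][100:300,200:400];b=capture("wrist")["img"][100:300,220:420]
cv2.imwrite("pics/g.png",cv2.resize(np.hstack([a,b]),None,fx=2,fy=2)[:,:,::-1])
E
```

```text
5.9167 [ 0.498  1.579 -0.386]
[0.525 0.064 0.222] [-3.141 -0.    -0.045]
[0.35, 2.35, -8.85, -0.03, -0.0, 0.03]
[0.35, 11.36, -9.85, 24.97, 0.0, 0.03]
[0.6, 21.36, -2.86, 49.97, 0.01, 0.03]
[0.57, 20.87, 10.64, 49.97, 0.01, 0.03]
```

View pics/g.png

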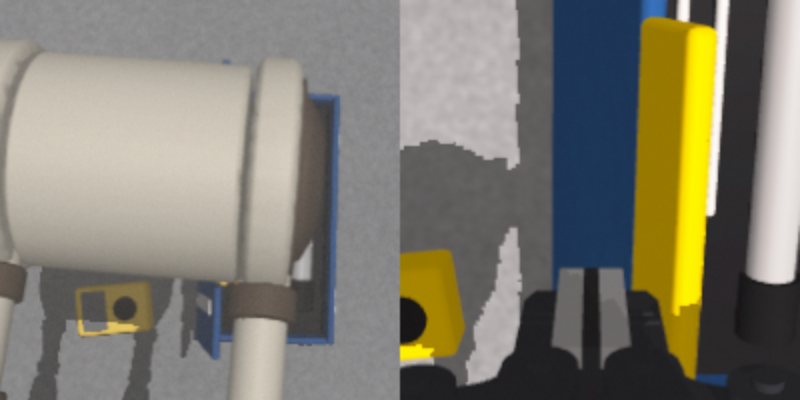

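carry_out([
  [0,0.4,0,0,0,0,-1],
  [0,0.8,0,0,0,0,-1],
  [0,1.2,0,0,0,0,-1],
  [0,1.6,0,0,0,0,-1],
  [0,2.0,0,0,0,0,-1],
  [0,2.4,0,0,0,0,-1],
  [0,2.8,0,0,0,0,-1],
  [0,3.2,0,0,0,0,-1],
  [0,3.6,0,0,0,0,-1],
  [0,2.4,0,0,0,0,-1],
  [0.3,2.0,-4.0,0,0,0,-1],
  [0.3,2.4,-8.8,0,0,0,-1],
  [0.3,2.4,-8.8,0,0,0,-1],
])

```text
time: 7.1
tool_pos: [0.5294, 0.04, 0.3175]
eef_rot: [3.14, -0.012, -0.044]
contact_force: [0.8, -0.0, 1.8]
width: 0.001
```

```bash
python3 - <<'E'
from h import *
np.set_printoptions(precision=3,suppress=True)
s=sense(); print(s["time"],s["contact_force"]);p,R=cur();print(p,s["eef_rot"])
for th,p2 in [(0,[.527,.04,.31]),(25,[.523,-.05,.32]),(50,[.521,-.15,.25]),(50,[.521,-.145,.115])]:
  print(delta([p2[0],p2[1],p2[2]],tgtR(th)).tolist())
b=capture("wrist")["img"]
cv2.imwrite("pics/h.png",b[:,:,::-1])
E
```

```text
7.1 [ 0.776 -0.041  1.754]
[0.529 0.04  0.317] [ 3.14  -0.012 -0.044]
[-0.25, 0.01, 0.74, 0.06, -0.7, 0.07]
[-0.24, 9.02, -0.25, 25.06, -0.67, 0.22]
[-0.09, 19.01, 6.77, 50.06, -0.62, 0.37]
[-0.27, 18.5, 20.27, 50.06, -0.62, 0.37]
```

View pics/h.png

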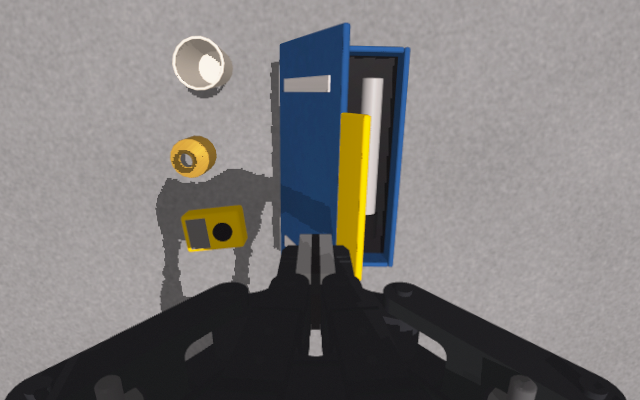

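carry_out([
  [-0.2,18.5,0,50,0,0.3,-1],
  [-0.2,18.5,0,50,0,0.3,-1],
  [-0.2,18.5,0,50,0,0.3,-1],
  [-0.2,18.5,0,50,0,0.3,-1],
  [-0.2,18.5,0,50,0,0.3,-1],
  [-0.2,18.5,0,50,0,0.3,-1],
  [-0.2,18.5,0,50,0,0.3,-1],
  [-0.2,18.5,0,50,0,0.3,-1],
  [-0.2,18.5,19.0,50,0,0.3,-1],
  [-0.2,18.5,19.0,50,0,0.3,-1],
  [-0.2,18.5,19.0,50,0,0.3,-1],
  [-0.2,18.5,19.0,50,0,0.3,-1],
  [-0.2,18.5,19.0,50,0,0.3,-1],
])

```text
time: 8.23
tool_pos: [0.5149, -0.1422, 0.1154]
eef_rot: [-2.27, 0.007, -0.047]
contact_force: [-0.3, -0.4, -0.3]
width: 0.0
```

```bash
python3 - <<'E'
from h import *
np.set_printoptions(precision=3,suppress=True)
s=sense(); print(s["time"],s["contact_force"]);p,R=cur();print(p,s["eef_rot"])
for p2 in [(.520,-.075,.128),(.520,-.07,.125),(.52,-.063,.140),(.52,-.056,.158)]:
  print(p2,delta(p2,tgtR(50)).tolist())
a=capture("top")["img"][100:300,200:500];b=capture("wrist")["img"][:,100:540]
cv2.imwrite("pics/i.png",np.hstack([cv2.resize(a,None,fx=1.2,fy=1.2),cv2.resize(b,(264,240))])[:,:,::-1])
E
```

```text
8.2333 [-0.33  -0.358 -0.314]
[ 0.515 -0.142  0.115] [-2.27   0.007 -0.047]
(0.52, -0.075, 0.128) [0.19, -5.31, 4.35, 0.05, 0.19, -0.34]
(0.52, -0.07, 0.125) [0.17, -5.4, 4.92, 0.05, 0.19, -0.34]
(0.52, -0.063, 0.14) [0.13, -7.0, 4.49, 0.05, 0.19, -0.34]
(0.52, -0.056, 0.158) [0.08, -8.82, 3.87, 0.05, 0.19, -0.34]
```

View pics/i.png

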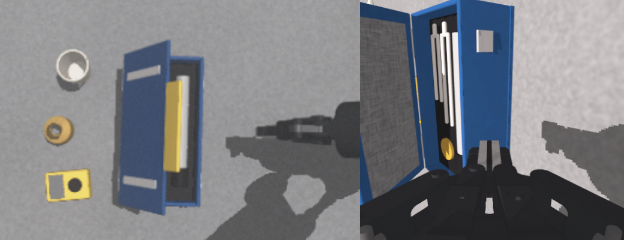

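carry_out([
  [0.2,-7.0,4.5,0,0,0,-1],
  [0.2,-7.0,4.5,0,0,0,-1],
  [0.2,-7.0,4.5,0,0,0,-1],
  [0.2,-7.0,4.5,0,0,0,-1],
])

```text
time: 8.67
tool_pos: [0.5233, -0.064, 0.1471]
eef_rot: [-2.273, -0.002, -0.045]
contact_force: [0.8, -1.8, 0.2]
width: 0.003
```

```bash
cat >> h.py <<'E'
def look(name):
    s=sense(); print(s["time"],np.round(s["contact_force"],2),np.round(s["tool_pos"],4),np.round(s["eef_rot"],3))
    c=capture("top"); im=c["img"]; hsv=cv2.cvtColor(im,cv2.COLOR_RGB2HSV)
    m=cv2.inRange(hsv,(18,120,90),(35,255,255)); m[:, :283]=0; m[:, 460:]=0; m[:130]=0;m[280:]=0
    ks=cv2.findContours(m,cv2.RETR_EXTERNAL,cv2.CHAIN_APPROX_NONE)[0]
    if ks:
        k=max(ks,key=cv2.contourArea)[:,0]; r=np.median(k[:,1]); col=k[abs(k[:,1]-200)<12,0].max()+.5
        o,d=ray(c,(col,200.)); best=None
        A=np.linspace(0,1.4,2801)   # outer edge of the tab's upper face, intersect ray with its circle
        rr=.155; P=np.stack([.072-rr*np.cos(A)+.006*np.sin(A),.075+rr*np.sin(A)+.006*np.cos(A)],1)
        t=(P[:,1]-o[2])/d[2]; y=o[1]+t*d[1]; i=np.argmin(abs(y-P[:,0])); print("tab col",col,"lid angle ~",A[i],"err",y[i]-P[i,0], "bbox",k.min(0),k.max(0))
    cv2.imwrite(f"pics/{name}.png",cv2.resize(im[110:290,230:470],None,fx=2.5,fy=2.5)[:,:,::-1])
E
python3 -c "
from h import *
look('j')"
```

```text
8.6667 [ 0.78 -1.85  0.23] [ 0.5233 -0.064   0.1471] [-2.273e+00 -2.000e-03 -4.500e-02]
tab col 356.5 lid angle ~ 0.8795000000000001 err -1.577495819034963e-05 bbox [341 168] [357 243]
```

View pics/j.png

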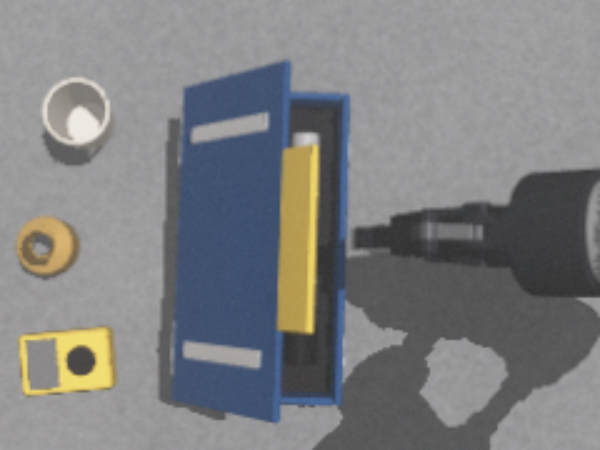

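carry_out([
  [0,0,0,0,0,0,-1],
  [0,0,0,0,0,0,-1],
  [0,0,0,0,0,0,-1],
  [0,0,0,0,0,0,-1],
  [0,0,0,0,0,0,-1],
  [0,0,0,0,0,0,-1],
  [0,0,0,0,0,0,-1],
  [0,0,0,0,0,0,-1],
  [0,0,0,0,0,0,-1],
  [0,0,0,0,0,0,-1],
  [0,0,0,0,0,0,-1],
  [0,0,0,0,0,0,-1],
  [0,0,0,0,0,0,-1],
  [0,0,0,0,0,0,-1],
  [0,0,0,0,0,0,-1],
  [0,0,0,0,0,0,-1],
  [0,0,0,0,0,0,-1],
  [0,0,0,0,0,0,-1],
])

```text
time: 10.22
tool_pos: [0.5223, -0.0655, 0.1442]
eef_rot: [-2.269, 0.002, -0.049]
contact_force: [1.0, -0.7, -0.4]
width: -0.001
```

```bash
python3 -c "
from h import *
look('k')
c=capture('side'); cv2.imwrite('pics/k_side.png',c['img'][:,:,::-1])"
```

```text
10.2167 [ 0.98 -0.71 -0.43] [ 0.5223 -0.0655  0.1442] [-2.269e+00  2.000e-03 -4.900e-02]
tab col 376.5 lid angle ~ 0.53 err 9.365520230744662e-06 bbox [359 172] [376 242]
```

View pics/k.png

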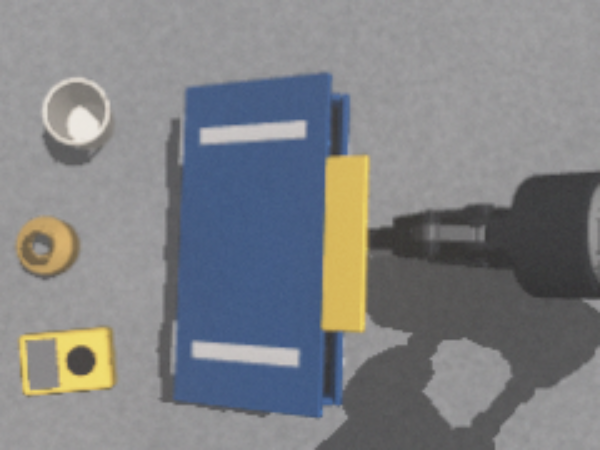

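View pics/k_side.png

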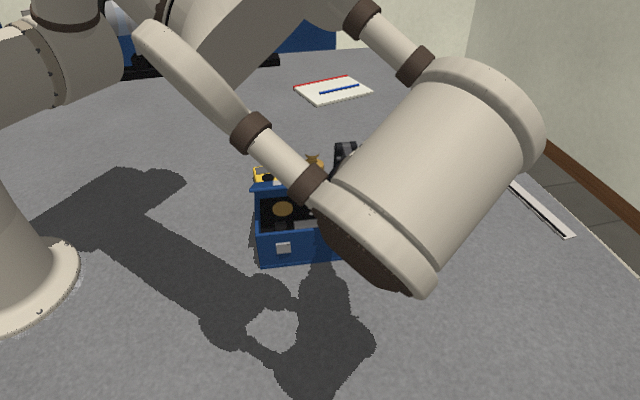

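carry_out([
  [0,0,0,0,0,0,-1],
  [0,0,0,0,0,0,-1],
  [0,0,0,0,0,0,-1],
  [0,0,0,0,0,0,-1],
])

```text
time: 10.65
tool_pos: [0.5223, -0.0654, 0.1442]
eef_rot: [-2.269, 0.002, -0.049]
contact_force: [0.3, -0.7, -1.4]
width: 0.002
```

```bash
python3 -c "
from h import *
look('l')"
```

```text
10.65 [ 0.32 -0.7  -1.4 ] [ 0.5223 -0.0654  0.1442] [-2.269e+00  2.000e-03 -4.900e-02]
tab col 376.5 lid angle ~ 0.53 err 9.365520230744662e-06 bbox [359 172] [376 242]
```

carry_out([
  [0,0,0,0,0,0,-1],
  [0,0,0,0,0,0,-1],
  [0,0.15,0.05,0,0,0,-1],
  [0,0.3,0.1,0,0,0,-1],
  [0,0.45,0.15,0,0,0,-1],
  [0,0.6,0.2,0,0,0,-1],
  [0,0.75,0.25,0,0,0,-1],
  [0,0.9,0.3,0,0,0,-1],
  [0,1.05,0.35,0,0,0,-1],
  [0,1.2,0.4,0,0,0,-1],
  [0,1.35,0.45,0,0,0,-1],
  [0,1.5,0.5,0,0,0,-1],
  [0,1.65,0.55,0,0,0,-1],
  [0,1.8,0.6,0,0,0,-1],
  [0,1.95,0.65,0,0,0,-1],
  [0,2.1,0.7,0,0,0,-1],
  [0,2.25,0.75,0,0,0,-1],
  [0,2.4,0.8,0,0,0,-1],
  [0,2.55,0.85,0,0,0,-1],
  [0,2.7,0.9,0,0,0,-1],
])

```text
time: 12.37
tool_pos: [0.5217, -0.0759, 0.1177]
eef_rot: [-2.269, 0.002, -0.049]
contact_force: [-0.4, -1.0, -0.5]
width: -0.003
```

```bash
python3 -c "
from h import *
look('m')
for p in [(.521,-.080,.098),(.521,-.0845,.072),(.521,-.0845,.060),(.521,-.087,.048)]: print(delta(p,cur()[1]))
"
```

```text
12.3667 [-0.4  -1.02 -0.52] [ 0.5217 -0.0759  0.1177] [-2.269e+00  2.000e-03 -4.900e-02]
tab col 382.5 lid angle ~ 0.3315 err -7.965078752170118e-06 bbox [364 175] [382 241]
[-0.04  1.75  0.93  0.    0.    0.  ]
[-0.02  4.03  2.26  0.    0.    0.  ]
[-0.01  4.95  3.03  0.    0.    0.  ]
[0.   6.03 3.61 0.   0.   0.  ]
```

View pics/m.png

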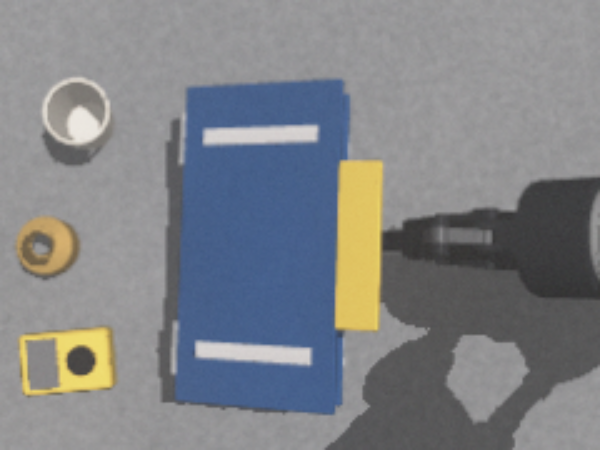

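carry_out([
  [0,0.15,0.08,0,0,0,-1],
  [0,0.3,0.16,0,0,0,-1],
  [0,0.45,0.24,0,0,0,-1],
  [0,0.6,0.32,0,0,0,-1],
  [0,0.75,0.4,0,0,0,-1],
  [0,0.9,0.48,0,0,0,-1],
  [0,1.05,0.56,0,0,0,-1],
  [0,1.2,0.64,0,0,0,-1],
  [0,1.35,0.72,0,0,0,-1],
  [0,1.5,0.8,0,0,0,-1],
  [0,1.65,0.88,0,0,0,-1],
  [0,1.8,0.96,0,0,0,-1],
  [0,1.95,1.04,0,0,0,-1],
  [0,2.1,1.12,0,0,0,-1],
  [0,2.25,1.2,0,0,0,-1],
  [0,2.4,1.28,0,0,0,-1],
  [0,2.55,1.36,0,0,0,-1],
  [0,2.7,1.44,0,0,0,-1],
])

```text
time: 13.92
tool_pos: [0.5214, -0.0822, 0.0877]
eef_rot: [-2.268, 0.002, -0.049]
contact_force: [0.5, -1.2, -1.0]
width: 0.001
```

```bash
python3 -c "
from h import *
look('n')
for p in [(.521,-.0845,.072),(.521,-.0845,.060),(.521,-.087,.048)]: print(delta(p,cur()[1]))
"
```

```text
13.9167 [ 0.47 -1.21 -1.01] [ 0.5214 -0.0822  0.0877] [-2.268e+00  2.000e-03 -4.900e-02]
tab col 384.5 lid angle ~ 0.184 err -4.900800988638654e-08 bbox [367 177] [384 241]
[-0.02  1.33  0.81  0.    0.    0.  ]
[-0.02  2.25  1.58  0.    0.    0.  ]
[-0.    3.33  2.16  0.    0.    0.  ]
```

View pics/n.png

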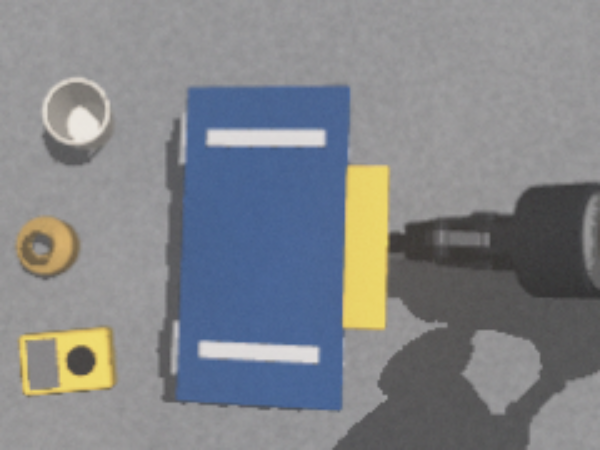

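carry_out([
  [0,0.08,0.07,0,0,0,-1],
  [0,0.16,0.13,0,0,0,-1],
  [0,0.24,0.2,0,0,0,-1],
  [0,0.32,0.26,0,0,0,-1],
  [0,0.4,0.33,0,0,0,-1],
  [0,0.48,0.39,0,0,0,-1],
  [0,0.56,0.46,0,0,0,-1],
  [0,0.64,0.52,0,0,0,-1],
  [0,0.72,0.59,0,0,0,-1],
  [0,0.8,0.65,0,0,0,-1],
  [0,0.88,0.72,0,0,0,-1],
  [0,0.96,0.78,0,0,0,-1],
  [0,1.04,0.85,0,0,0,-1],
  [0,1.12,0.91,0,0,0,-1],
  [0,1.2,0.98,0,0,0,-1],
  [0,1.28,1.04,0,0,0,-1],
  [0,1.36,1.11,0,0,0,-1],
  [0,1.44,1.17,0,0,0,-1],
  [0,1.52,1.24,0,0,0,-1],
  [0,1.6,1.3,0,0,0,-1],
])

```text
time: 15.63
tool_pos: [0.5213, -0.0825, 0.0672]
eef_rot: [-2.269, 0.002, -0.049]
contact_force: [-0.2, -3.2, -0.8]
width: 0.0
```

```bash
python3 -c "
from h import *
look('o')
c=capture('wrist'); cv2.imwrite('pics/o_w.png',c['img'][:,:,::-1])
"
```

```text
15.6333 [-0.19 -3.18 -0.81] [ 0.5213 -0.0825  0.0672] [-2.269e+00  2.000e-03 -4.900e-02]
tab col 385.5 lid angle ~ 0.107 err -0.001353969743228614 bbox [368 178] [385 240]
```

View pics/o_w.png

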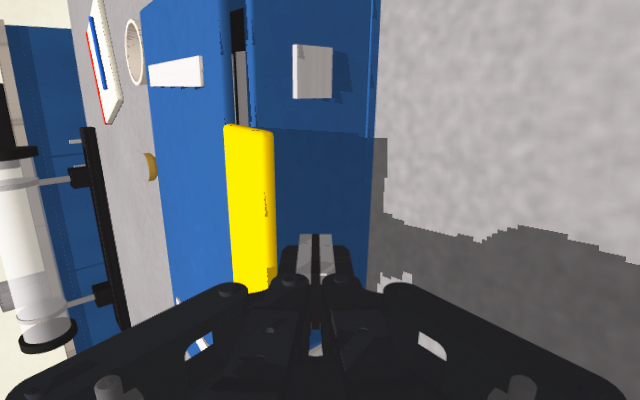

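carry_out([
  [0,0.08,0.03,0,0,0,-1],
  [0,0.16,0.06,0,0,0,-1],
  [0,0.24,0.1,0,0,0,-1],
  [0,0.31,0.13,0,0,0,-1],
  [0,0.39,0.16,0,0,0,-1],
  [0,0.47,0.19,0,0,0,-1],
  [0,0.54,0.22,0,0,0,-1],
  [0,0.62,0.26,0,0,0,-1],
  [0,0.7,0.29,0,0,0,-1],
  [0,0.77,0.32,0,0,0,-1],
  [0,0.85,0.35,0,0,0,-1],
  [0,0.92,0.38,0,0,0,-1],
  [0,1.0,0.42,0,0,0,-1],
  [0,1.08,0.45,0,0,0,-1],
  [0,1.15,0.48,0,0,0,-1],
  [0,1.23,0.51,0,0,0,-1],
  [0,1.31,0.54,0,0,0,-1],
  [0,1.38,0.58,0,0,0,-1],
  [0,1.46,0.61,0,0,0,-1],
  [0,1.54,0.64,0,0,0,-1],
])

```text
time: 17.4
tool_pos: [0.5211, -0.0874, 0.0513]
eef_rot: [-2.268, 0.002, -0.049]
contact_force: [0.2, 0.1, 0.7]
width: -0.001
```

```bash
python3 -c "
from h import *
look('p')
c=capture('wrist'); cv2.imwrite('pics/p_w.png',c['img'][:,:,::-1])
"
```

```text
17.4 [0.23 0.11 0.7 ] [ 0.5211 -0.0874  0.0513] [-2.268e+00  2.000e-03 -4.900e-02]
tab col 384.5 lid angle ~ 0.184 err -4.900800988638654e-08 bbox [368 178] [384 240]
```

View pics/p_w.png

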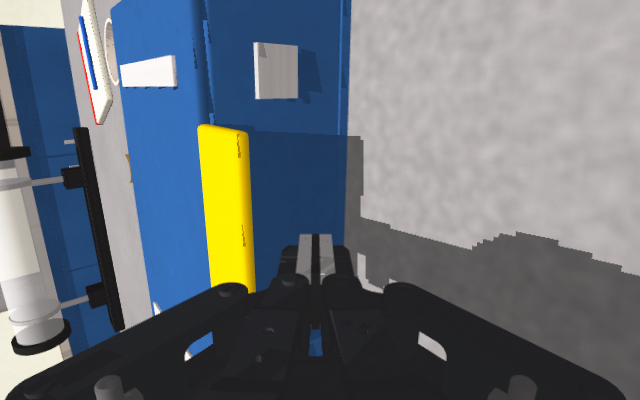

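carry_out([
  [0,0.4,0.2,0,0,0,-1],
  [0,0.8,0.3,0,0,0,-1],
  [0,1.1,0.2,0,0,0,-1],
  [0,1.5,-0.3,0,0,0,-1],
  [0,2.5,-1.5,0,0,0,-1],
  [0,4.0,-3.5,0,0,0,-1],
  [0,6.0,-6.5,0,0,0,-1],
  [0,6.5,-8.0,0,0,0,-1],
  [0,2.0,-12.0,0,0,0,-1],
  [0,2.0,-12.0,0,0,0,-1],
  [0,2.0,-12.0,0,0,0,-1],
  [0,2.0,-12.0,0,0,0,-1],
])

```text
time: 18.5
tool_pos: [0.5165, -0.1943, 0.1141]
eef_rot: [-2.272, -0.0, -0.05]
contact_force: [0.0, -0.7, 0.1]
width: -0.002
```

```bash
python3 -c "
from h import *
look('q')
c=capture('top')
print('beaker',onz(c,(261,154),.065))
s=capture('side'); w=capture('wrist'); cv2.imwrite('pics/q_w.png',cv2.resize(np.hstack([w['img'],s['img']]),None,fx=.62,fy=.62)[:,:,::-1])
"
```

```text
18.5 [ 0.01 -0.67  0.09] [ 0.5165 -0.1943  0.1141] [-2.272 -0.    -0.05 ]
tab col 384.5 lid angle ~ 0.184 err -4.900800988638654e-08 bbox [368 178] [384 240]
beaker [0.63529798 0.15322801 0.065     ]
```

View pics/q_w.png

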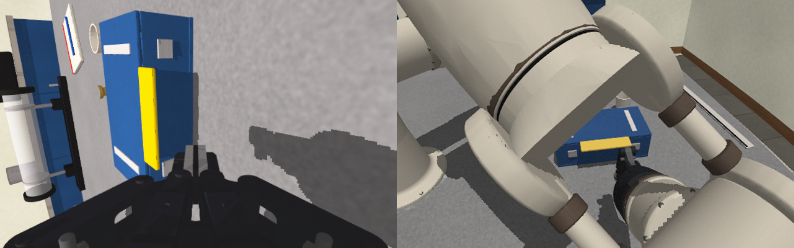

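View pics/q.png

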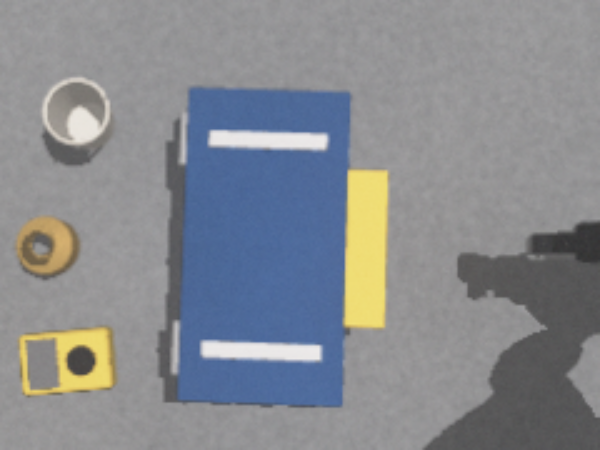

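The lid lies flat with no gap, and the bystanders are at the same pixels as before. I'll check the lid height from two views, compare the bystanders, and hand in if both hold.

```bash
python3 - <<'E'
from h import *
np.set_printoptions(precision=4,suppress=True)
t=capture("top");s=capture("side");P={}
for n,c,b in [("top",t,(330,160,400,260)),("side",s,(250,150,420,290))]:
    m=cv2.inRange(cv2.cvtColor(c["img"],cv2.COLOR_RGB2HSV),(18,120,90),(35,255,255)); mm=m*0; x0,y0,x1,y1=b; mm[y0:y1,x0:x1]=m[y0:y1,x0:x1]
    k=max(cv2.findContours(mm,cv2.RETR_EXTERNAL,cv2.CHAIN_APPROX_NONE)[0],key=cv2.contourArea); print(n,cv2.approxPolyDP(k,2,True)[:,0].tolist())
a=cv2.imread("pics/a_top.png")[120:280,230:280].astype(int);b=t["img"][120:280,230:280,::-1].astype(int)
print("bystander region diff px",(abs(a-b).max(2)>60).sum())
E
```

```text
top [[370, 178], [368, 240], [383, 240], [384, 179]]
side [[378, 233], [372, 220], [295, 230], [298, 244], [358, 238]]
bystander region diff px 422
```

```bash
python3 - <<'E'
from h import *
np.set_printoptions(precision=4,suppress=True)
t=capture("top");s=capture("side")
for a,b in [((369.5,178),(372,220)),((367.5,240.5),(295,230))]: print(tri(t,a,s,b))
im0=cv2.imread("pics/a_top.png")[:,:,::-1]
for nm,(x0,y0,x1,y1) in dict(beaker=(240,135,278,172),weight=(232,192,266,224),meter=(232,236,278,272)).items():
    T=im0[y0+4:y1-4,x0+4:x1-8]; r=cv2.matchTemplate(t["img"][y0-6:y1+6,x0-6:x1+2].copy(),T.copy(),cv2.TM_CCOEFF_NORMED)
    _,v,_,l=cv2.minMaxLoc(r); print(nm,"shift px",l[0]-10,l[1]-10,v)
close_job()
E
```

```text
(array([ 0.5779, -0.0562,  0.0813]), np.float64(0.0023675617933458957))
(array([ 0.4603, -0.0487,  0.0779]), np.float64(0.0010497755844904536))
beaker shift px 0 0 0.9985615015029907
weight shift px 0 0 0.9970280528068542
meter shift px 0 0 0.9987804293632507
the job is handed in; nothing more can be done
```

The case is shut and the job is handed in. No verdict was reported, so what follows rests on my own checks.

I pushed the standing lid over from behind with the closed fingertips. It fell freely for about 2 to 3 s while I took the hand over the top. I then caught it under the tab on the back of a finger at about 0.53 rad; two pictures 0.4 s apart showed it stopped there. I lowered it over about 6 s at roughly 0.15 rad/s, slowing to 0.08 rad/s near the end, and then took the hand away.

**Last checks:**
- **Lid:** it lies flat with no gap. The tab's top face measured 78 to 81 mm high, against 81 mm expected when shut.
- **Force at shutting:** the tool's force readings fell back to the noise level.
- **Bystanders:** the weight, meter and beaker show no pixel shift in the top view.

**What was less certain:**
- The lid angle I computed from the tab's edge in the top view stuck at 0.18 rad with the lid already shut. That method can't resolve small angles, so I relied on the tab height and the pictures instead.
- The force sensor's noise of about 1 N hides the lid's light contact force. I judged that the lid stayed on the finger from the finger's position and the pictures.
- One reading, just before the lid shut, showed 3 N sideways, so I eased the finger away from the case's front wall. It was back to noise at the end of that move.

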